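# Seat a plaster mould in the sloping registration jig

## Robot

A 6-joint arm with a two-finger parallel gripper is mounted at the origin on the work surface. World frame = base frame: x ahead of the robot, y to its left, z up, the work surface at z = 0. Lengths are in m, angles in rad, forces in N, time in s.
With the tool pointing down it reaches from about 0.275 to 0.725 m from the base axis. Payload 5.6 kg.
Tool frame: the origin (TCP) lies at the very end of the fingers, on their centre line; the grasp point (between the pads) lies 19 mm behind it; z points along the fingers, y is the line along which they close (so a half turn about z gives the same grasp; the last joint's range is limited). The gripper opens to 85 mm and grips with 20 to 120 N. Pads are 22 mm wide; open, the fingers measure 114 mm over their backs; the gripper's body (76 mm by 85 mm) begins 54 mm behind the grasp point. The pads swing forward as they close: fully open they stand 13 mm farther back than shut.
Start: joints at [1.486, 0.255, 0.108, 0, -1.424, -0.285], TCP at [0.199, 0.513, 0.209] pointing down, gripper open.
Joint ranges: [-2.95, 2.95], [-1.21, 1.97], [-1.09, 1.5], [-2.87, 1.71], [-2.94, -0.07], [-3.05, 3.05]. Speed limits (rad/s): [2.57, 2.57, 3.14, 3.14, 3.14, 3.14].

## Interface

Orientations are given as a unit quaternion [x, y, z, w].
In Python, from rig import r, get_image, get_calibration, job gives the robot as it stands.
- The arm moves only by the tool drive_tool, never from a script. Its argument "plan" is a list of rows, each an object with "linear": the shift along the tool's x, y, z in units of 25 mm (1.0 is 25 mm), a list of three; "angular": the turn, a rotation vector about the tool's x, y, z in units of 0.12 rad (1.0 is 0.12 rad), a list of three; "claw": the closure, from -1 (fully open) to 1 (shut). In form: [{"linear": [dx, dy, dz], "angular": [rx, ry, rz], "claw": claw}, ...]. A call has 1 to 12 rows; each row shifts and turns the commanded pose from where the row before left it, along the tool's axes as they then stand; what a row does not reach is not made up. A row lasts 1/8 s, in which the tool goes at most 62.5 mm and 10.7 degrees, less where a joint would pass 70% of its speed; a pose out of reach is approached as far as the arm can. A call with a number of a shift or a turn outside -1 to 1 is refused whole. A call with a gripper value outside its range is refused whole. The fingers move at their own pace and stop on an object; "grip_force" is the grip in N (left out, the last holds). Time passes only in rows, so rows that do not move let the fingers close. It gives the time, the measured TCP pose, the force, the opening and the grip force at its end, in the units of the state.
- r.sense(): the state, without advancing time (a new reading comes with each control period).
- get_image(name): name is "side" or "top"; returns (picture, depth): 420x560x3 uint8, red, green, blue; 420x560 float32, m along the optical axis (not along the pixel's ray), 0 where there is no reading.
- get_calibration(name): a dict with "fx", "fy", "cx", "cy" (pixels), "origin" and "orientation" of the camera in the world. Camera axes: x right, y up, looking along -z (the intrinsics and any distortion apply to the point x, -y, -z); pixel columns grow to the right and rows downward; lengths in m; the calibration is good to about 2 mm. A picture is of the moment at which its call begins. get_calibration takes no time and is no camera call.
- job.hand_in(): hands the job in; it is judged then, once.
The state is a dict: "time_s": time; "joint_positions": joint angles; "joint_vel": joint speeds; "tau": joint torques, N m; "tcp_pos": TCP position; "eef_rot": TCP orientation; "force": force on the tool from outside, world axes, zero at the start; "wrist_torque": the same for the moment, N m; "grip_width": finger opening in m; "gripper_force": force on a finger pad.
Only numpy, scipy, OpenCV 4.12 (cv2) and the standard library are available. Lean on these libraries where they do the work, as an engineer would, in place of code of your own. Each camera call takes 0.05 s, during which the arm holds its last target. There are 200 camera calls.

## Task

Lay the rectangular plaster mould flat, relief up and long side pointing straight up the slope (either way round), on the dark sloping plate of the jig, clear of the side stop and about 20 mm above the lower fence, and let go so that its own weight slides it down onto that fence. Then push it along the fence against the side stop and keep it pressed there for a second with about 10 N, so that it sits fully home in the corner, and leave it there untouched. The plaster chips easily: never load it against the jig with more than 25 N, do not drop or tip it, and leave everything else on the bench alone.

Things in the scene. Friction and masses are not known exactly. Their poses are not given: they have to be found in the camera images.
- mould_mid (a point): Centre (half-way up) of the loose plaster mould: an off-white rectangular block 100 (own x) x 56 (own y) x 30 (own z) mm, 0.2 to 0.3 kg, shallow round relief and two round keys on its upper (+z) face. It starts flat on the bench, relief up, own x within 35 degrees of the robot's x. Either way round will do.
- corner (a point): The locating corner: point on the dark steel plate's surface where the inner faces of lower fence and side stop meet. Own x runs up the slope along the side stop's inner face, own y along the lower fence's inner face away from the side stop, z is the plate's outward normal. A mould fully home has its centre at (50, 28, 15) mm here, its own x along this x.
- bed: The jig's smooth dark steel plate, in the corner's frame (same origin and axes): x -12 to 154, y -12 to 184 mm, surface at z 0, with a 12 x 12 mm aluminium lower fence along its lowest edge (x -12 to 0, y 0 to 184). It falls 19 degrees towards -x and about 7.5 towards -y. Plaster slips on it (friction 0.1 to 0.18, unknown): it always slides down to the lower fence but may stop short of the side stop.
- jig: The whole fixed jig: plywood base 190 x 210 x 18 mm, wooden props, dark sloping plate and its two aluminium fences, highest point 130 mm above the bench. Screwed down; the plate sits on rubber buffers and yields 1 mm per 8 N along its normal. Origin at the centre of the base's underside, x towards the upper end of the slope.
- side_stop: The aluminium side stop bar on the plate, backed with hard rubber (yields 0.4 mm per 10 N towards -y and springs back), 100 x 12 x 12 mm, lying along the slope from x 6 to x 106 mm in the corner's frame, on its -y side (y -12 to 0). Its origin and axes coincide with the corner's.
- round_mould: Bystander: a loose round plaster disc, 72 mm across, 30 mm high, on the bench; origin at the centre of its underside.
- glue: Bystander: a loose white glue bottle, 48 mm across, 120 mm high, near the middle of the bench; origin under its centre.
- cup: Bystander: a loose white plastic cup, 72 mm across, 85 mm high; origin under its centre.
- jar: Bystander: a loose amber glass jar, 64 mm across, 80 mm high; origin under its centre.
- brush: Bystander: a loose flat brush lying to the left; origin under its middle.
- spatula: Bystander: a loose metal spatula lying to the right; origin under its middle.
- skull: Bystander: a small white resin skull, 80 mm high; origin under it.
Mind the look-alikes: they are no part of the job. Leave any red look-alike of the part that bears mould_mid alone.

How it is judged:
On the way, in this order (a step that is already met when the one before it is completed fails the run):
1. the mould lies on the sloping plate, its long side up the slope within 10 degrees, its lower end still at least 4 mm above the lower fence, and the gripper has let it go (x of mould_mid in the frame of corner between 0.054 and 0.09 m and y of mould_mid in the frame of corner between 0.029 and 0.15 m and z of mould_mid in the frame of corner between 0.012 and 0.019 m and angle between the x axis of mould_mid and the x axis of corner, either way round below 0.175 rad and contact force between the fingers and mould below 0.1 N).
2. it has slid down by itself: it rests on the lower fence within 3 mm, flat, with the gripper off it (x of mould_mid in the frame of corner between 0.047 and 0.053 m and z of mould_mid in the frame of corner between 0.012 and 0.018 m and angle between the z axis of mould_mid and the z axis of corner, either way round below 0.06 rad and angle between the x axis of mould_mid and the x axis of corner, either way round below 0.12 rad and contact force between the fingers and mould below 0.1 N), for 0.15 s.
3. it is pressed against the side stop with 5 to 25 N for half a second, home on both fences (x of mould_mid in the frame of corner between 0.047 and 0.053 m and y of mould_mid in the frame of corner between 0.025 and 0.0305 m and contact force between mould and side_stop above 5 N and contact force between the fingers and mould above 3 N), for 0.5 s.
At the end, for the whole second after the job is handed in: The mould lies flat on the sloping plate, relief up, fully home in the corner: against the lower fence within 2.5 mm and the side stop within 2 mm, square within about 3 degrees, at rest and untouched (x of mould_mid in the frame of corner between 0.0475 and 0.0525 m and y of mould_mid in the frame of corner between 0.0255 and 0.03 m and z of mould_mid in the frame of corner between 0.0125 and 0.0175 m and angle between the z axis of mould_mid and the z axis of corner, either way round below 0.06 rad and angle between the x axis of mould_mid and the x axis of corner, either way round below 0.06 rad and linear speed of mould below 0.01 m/s and contact force between the fingers and mould below 0.1 N).
It fails at once if the mould is loaded against the jig with more than 25 N (pressed, dropped or rammed) (contact force between mould and jig above 25 N).
It fails at once if the mould is tipped more than 45 degrees (angle between mould_mid's own z axis and vertical above 0.785 rad).
It fails at once if a bystander is shifted by more than 15 mm (distance of any of round_mould, glue, cup, jar, brush, spatula, skull from where it was at the start of the episode above 0.015 m).
It also fails if it takes over 62 s, if anything falls off the work surface, if the arm or the gripper's body presses on something with over 40 N, if the wrist force passes 120 N, or if a joint passes its speed limit or range.

## Working session

There is one attempt and no reset: what is moved stays moved. The work goes in short steps, Python scripts to look and compute and a tool call to move; the robot and the scene stay as the last step left them, time stands still between calls to the robot, and variables do not carry over. Pictures are saved under pics/ and viewed, at most 10 in all, crops included, and the job is handed in when it is done.

Besides the shell and the picture viewer there is one more tool, called after "Emit:" in YAML: its name, and indented under it one key for each argument. drive_tool: Moves the arm, as the interface text tells. Shifts and turns lie within -1 to 1; 1 stands for 25 mm of shift or 0.12 rad of turn. Its arguments: {"type":"object","properties":{"plan":{"type":"array","items":{"type":"object","properties":{"linear":{"type":"array","items":{"type":"number","minimum":-1,"maximum":1}},"angular":{"type":"array","items":{"type":"number","minimum":-1,"maximum":1}},"claw":{"type":"number"}}}},"grip_force":{"type":"number"}},"required":["plan"]}

```bash
ls; mkdir -p pics
python3 - <<'E'
from rig import r,get_image,get_calibration,job
import cv2,numpy as np
for n in("top","side"):
    p,d=get_image(n); np.savez(f"{n}0.npz",p=p,d=d); cv2.imwrite(f"pics/{n}0.png",p[...,::-1]); print(n,get_calibration(n))
print(r.sense())
E
```

```text
pics
top {'fx': 425.97304874898686, 'fy': 425.97304874898686, 'cx': 276.60145608519724, 'cy': 214.5230352796223, 'origin': array([0.44055747, 0.00184982, 1.16402869]), 'orientation': array([-0.0447723 ,  0.04886189,  0.70555927, -0.70554523])}
side {'fx': 488.0725097626611, 'fy': 488.0725097626611, 'cx': 276.9915618813423, 'cy': 206.67645450916538, 'origin': array([ 0.19266597, -0.82965355,  0.99597921]), 'orientation': array([ 0.36883081, -0.09104956, -0.20070667,  0.90298984])}
{'time_s': 0.1, 'joint_positions': array([ 1.48555955e+00,  2.55704157e-01,  1.07147709e-01, -4.10598201e-04,
       -1.42390807e+00, -2.84588515e-01]), 'joint_vel': array([ 0.00030909, -0.0010747 ,  0.00505512, -0.0008215 ,  0.00077263,
       -0.00183128]), 'tau': array([-2.11861683e-03, -3.87605131e+01,  2.38471377e+01,  5.37780136e+00,
       -3.83127976e-03, -2.64728527e-06]), 'tcp_pos': array([0.19858622, 0.51238766, 0.20818487]), 'eef_rot': array([ 9.82946397e-01, -1.83890304e-01, -1.19053648e-04,  8.50162542e-04]), 'force': array([-0.18397746,  0.42947459, -0.16396108]), 'wrist_torque': array([-0.05060523, -0.0062111 ,  0.02405056]), 'gripper_force': 0.0, 'grip_width': 0.08581138355956595}
```

View pics/top0.png

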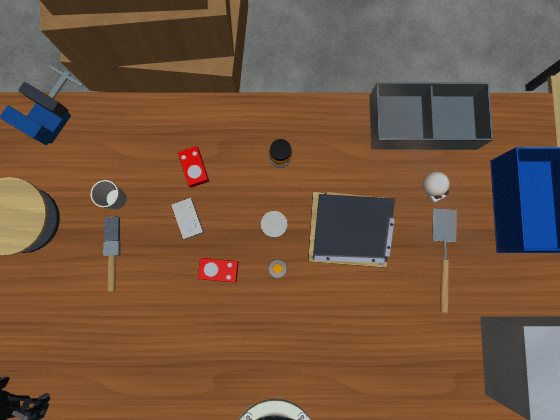

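View pics/side0.png

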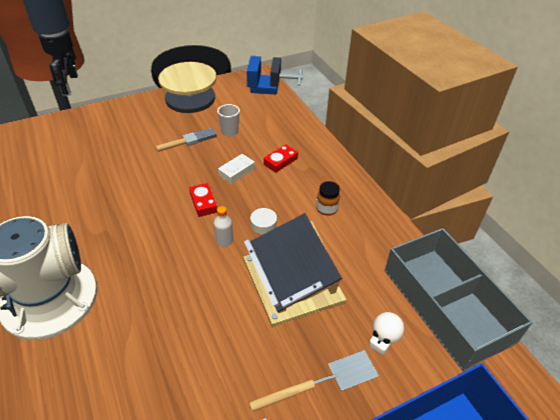

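The off-white rectangular block at top (187,218) fits the description. The red blocks at (193,167) and (218,270) are look-alikes, and the round disc at (274,224) is a bystander. I'll measure and crop now.

```bash
cat > h.py <<'E'
from rig import r,get_image,get_calibration,job
import cv2,numpy as np
from scipy.spatial.transform import Rotation as R
def cloud(n,d):
    c=get_calibration(n); v,u=np.mgrid[0:420,0:560]
    P=np.stack([(u-c['cx'])/c['fx']*d,-(v-c['cy'])/c['fy']*d,-d],-1)
    return P@R.from_quat(c['orientation']).as_matrix().T+c['origin']
def plane(P):
    m=np.ones(len(P),bool)
    for _ in range(6):
        c=P[m].mean(0); n=np.linalg.svd(P[m]-c,full_matrices=False)[2][2]; n*=np.sign(n[2]); m=abs((P-c)@n)<.003
    return c,n,m
E
python3 - <<'E'
from h import *
for n,box in(("top",(165,190,210,245)),("side",(210,145,262,190))):
    z=np.load(n+"0.npz");p,d=z['p'],z['d'];X=cloud(n,d);h=cv2.cvtColor(p,cv2.COLOR_RGB2HSV)
    print(n,"bench z",np.median(X[300:320,100:200,2] if n=="top" else X[330:380,120:180,2]))
    u0,v0,u1,v1=box;m=np.zeros(d.shape,bool);m[v0:v1,u0:u1]=1
    m&=(h[...,1]<60)&(h[...,2]>120)&(d>0)
    q=X[m];q=q[(q[:,2]>.022)&(q[:,2]<.045)]
    print("mould",len(q),np.median(q[:,2]),cv2.minAreaRect((q[:,:2]*1000).astype(np.float32)))
    # plate
    pb=(318,200,390,255) if n=="top" else (265,235,325,290)
    m=np.zeros(d.shape,bool);m[pb[1]:pb[3],pb[0]:pb[2]]=1
    m&=(h[...,2]<90)&(d>0);c,nn,mm=plane(X[m]);print("plate",m.sum(),c,nn,mm.sum(),"ang",np.degrees(np.arccos(nn[2])))
    q=X[m][mm]; np.save(n+"plate.npy",q)
    # corner axes from known slopes: z=n; fence direction found from plate points bounding rect
    for name,uv in(("cornerish",None),):
        pass
p=np.load("top0.npz")['p']
a=cv2.resize(p[185:275,165:255],(450,450),interpolation=cv2.INTER_CUBIC)
b=cv2.resize(p[185:275,305:405],(350,315),interpolation=cv2.INTER_CUBIC);b=cv2.copyMakeBorder(b,0,135,0,0,cv2.BORDER_CONSTANT)
cv2.imwrite("pics/crop.png",np.hstack([a,b])[...,::-1])
E
```

```text
top bench z -0.0007361220340672547
mould 755 0.02973443037457768 ((582.8555297851562, 237.49075317382812), (100.22526550292969, 55.96660614013672), 20.929845809936523)
plate 3854 [ 0.55290629 -0.1967597   0.08997042] [-0.33136747 -0.11508907  0.93645614] 3370 ang 20.535317264291066
side bench z -0.0001568548236204892
mould 449 0.030223987987041956 ((579.6063232421875, 237.4341583251953), (103.275634765625, 60.38179397583008), 21.263368606567383)
plate 3054 [ 0.55050318 -0.20525551  0.08883321] [-0.3303453  -0.11326453  0.93703956] 2654 ang 20.43981214663138
```

View pics/crop.png

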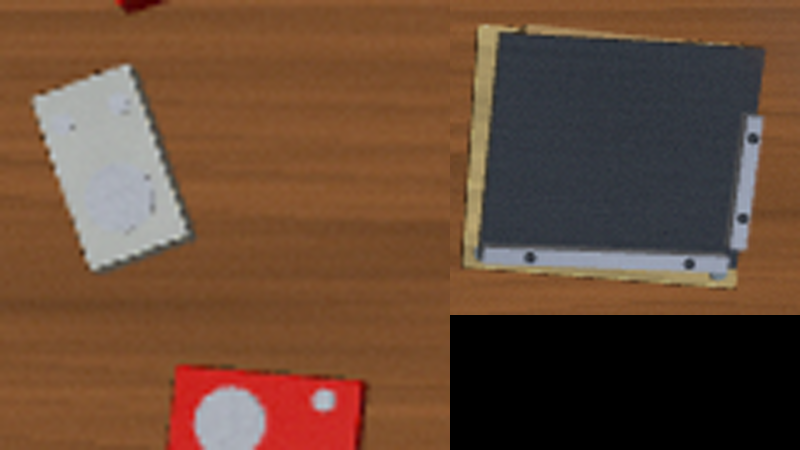

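Crop: the white mould has its centre at about (187,218), with a round relief and two keys, so it is the right one. The corner is at the plate's lower right in the top image, at about (388,257). Next I'll fit the corner frame.

Run:
```python
from h import *
for n in("top","side"):
    z=np.load(n+"0.npz");p,d=z['p'],z['d'];X=cloud(n,d);h=cv2.cvtColor(p,cv2.COLOR_RGB2HSV)
    c,nn,_=plane(np.load(n+"plate.npy"))
    ex0=np.array([1,0,0])-nn*nn[0];ex0/=np.linalg.norm(ex0);ey0=np.cross(nn,ex0)
    box=(300,185,405,272) if n=="top" else (240,210,350,325)
    m=np.zeros(d.shape,bool);m[box[1]:box[3],box[0]:box[2]]=1;m&=d>0
    q=(X-c);hh=q@nn;A=np.stack([q@ex0,q@ey0],-1)*1000
    f=m&(hh>.009)&(hh<.015)
    k,lab,st,_=cv2.connectedComponentsWithStats(f.astype(np.uint8),connectivity=4)
    for i in range(1,k):
        if st[i,4]>40: print(n,st[i],cv2.minAreaRect(A[lab==i].astype(np.float32)))
    pl=m&(abs(hh)<.004)&(h[...,2]<100);pl=cv2.morphologyEx(pl.astype(np.uint8),cv2.MORPH_OPEN,np.ones((5,5)))>0
    print(" plate rect",cv2.minAreaRect(A[pl].astype(np.float32)))
    np.savez(n+"fr.npz",c=c,ex0=ex0,ey0=ey0,n=nn);print(c,ex0,ey0)
```

```text
top [384 218  10  38 167] ((-22.546558380126953, -93.95748138427734), (14.460030555725098, 98.47206115722656), 88.17448425292969)
top [314 255  71   8 292] ((-81.35957336425781, 5.537437438964844), (184.8214874267578, 12.963090896606445), 87.9095458984375)
 plate rect ((0.492401123046875, -3.19305419921875), (196.16807556152344, 155.7677459716797), 87.77831268310547)
[ 0.55291571 -0.19673317  0.08997512] [ 0.94349631 -0.04043261  0.32890716] [6.93889390e-18 9.92528661e-01 1.22011710e-01]
side [244 239  34  67 326] ((-81.56401062011719, 15.943267822265625), (185.632568359375, 12.322312355041504), 88.15419006347656)
side [280 281  42  25 224] ((-23.366539001464844, -84.13606262207031), (14.926745414733887, 99.39718627929688), 87.36274719238281)
 plate rect ((1.81524658203125, 6.296455383300781), (195.77659606933594, 150.8627471923828), 88.02275085449219)
[ 0.55053664 -0.20523894  0.08884218] [ 0.94389946 -0.0395912   0.32785111] [0.         0.99278734 0.11988871]
```

Run:
```python
from h import *
D={"top":([-22.55,-93.96],[-81.36,5.54],87.95),"side":([-23.37,-84.14],[-81.56,15.94],88.05)}
O=[];Rm=[]
for n,(ss,lf,a) in D.items():
    z=np.load(n+"fr.npz");t=np.radians(a-90);x2=np.array([np.cos(t),np.sin(t)]);y2=np.array([-x2[1],x2[0]])
    # x from lower fence, y from both
    o1=np.array(lf)+6*x2-92*y2; o2=np.array(ss)-56*x2+6*y2
    o=(o1+o2)/2;w=z['c']+(o[0]*z['ex0']+o[1]*z['ey0'])/1000
    M=np.stack([x2[0]*z['ex0']+x2[1]*z['ey0'],y2[0]*z['ex0']+y2[1]*z['ey0'],z['n']],1)
    print(n,o1,o2,w,"\n",M.round(4));O.append(w);Rm.append(M)
Rm=R.from_matrix(Rm).mean().as_matrix();O=np.mean(O,0);np.savez("corner.npz",O=O,R=Rm)
print(O,Rm.round(4)); X=Rm[:,0];Y=Rm[:,1];print("yaw x",np.degrees(np.arctan2(X[1],X[0])),"slope x",np.degrees(np.arcsin(X[2])),"y",np.degrees(np.arcsin(Y[2])))
for q in([70,60,15],[50,28,15]): print(q,O+Rm@np.array(q)/1000)
s=r.sense();T=R.from_quat(s['eef_rot']).as_matrix();print(T.round(3))
```

```text
top [-78.65482876 -86.61574886] [-78.29952979 -85.96062954] [ 0.47887278 -0.27920363  0.05363524] 
 [[ 0.9429  0.0338 -0.3314]
 [-0.0759  0.9904 -0.1151]
 [ 0.3243  0.1337  0.9364]]
side [-78.69399083 -76.21088709] [-79.13340641 -76.23794296] [ 0.47605004 -0.27778928  0.05383179] 
 [[ 0.9434  0.0321 -0.3302]
 [-0.0734  0.9909 -0.1132]
 [ 0.3236  0.131   0.9371]]
[ 0.47746141 -0.27849646  0.05373352] [[ 0.9431  0.0329 -0.3308]
 [-0.0746  0.9907 -0.1141]
 [ 0.324   0.1323  0.9368]]
yaw x -4.524456563781088 slope x 18.90244901508955 y 7.60466596061082
[70, 60, 15] [ 0.54049402 -0.22599326  0.09840234]
[50, 28, 15] [ 0.52057763 -0.25620168  0.0876884 ]
[[ 0.932 -0.362 -0.001]
 [-0.362 -0.932 -0.002]
 [ 0.     0.002 -1.   ]]
```

```bash
cat >> h.py <<'E'
def go(pos,M):
    """tool-frame shift [units of 25mm] and then-turn [units .12 rad] from present pose"""
    s=r.sense();T=R.from_quat(s['eef_rot'])
    print("t",s['time_s'],"shift",(T.inv().apply(np.array(pos)-s['tcp_pos'])/.025).round(2),"turn",((T.inv()*R.from_matrix(M)).as_rotvec()/.12).round(3))
def grasp():
    a=np.radians(20.9);x=np.array([np.cos(a),np.sin(a),0]);z=np.array([0,0,-1.]);return np.stack([x,np.cross(z,x),z],1)
def cor():
    k=np.load("corner.npz");return k['O'],k['R'],np.stack([k['R'][:,0],-k['R'][:,1],-k['R'][:,2]],1)
E
python3 -c "
from h import *
go([.582,.2375,.2],grasp())"
```

```text
t 0.1 shift [18.27  4.71  0.34] turn [ 1.400e-02  5.000e-03 -6.122e+00]
```

Emit:
drive_tool:
  plan:
    - {"linear": [0.96, 0.25, 0.02], "claw": -1}
    - {"linear": [0.96, 0.25, 0.02], "claw": -1}
    - {"linear": [0.96, 0.25, 0.02], "claw": -1}
    - {"linear": [0.96, 0.25, 0.02], "claw": -1}
    - {"linear": [0.96, 0.25, 0.02], "claw": -1}
    - {"linear": [0.96, 0.25, 0.02], "claw": -1}
    - {"linear": [0.96, 0.25, 0.02], "claw": -1}
    - {"linear": [0.96, 0.25, 0.02], "claw": -1}
    - {"linear": [0.96, 0.25, 0.02], "claw": -1}
    - {"linear": [0.96, 0.25, 0.02], "claw": -1}
    - {"linear": [0.96, 0.25, 0.02], "claw": -1}
    - {"linear": [0.96, 0.25, 0.02], "claw": -1}
  grip_force: 40

```text
validation failed for argument at $.pl...
```

Emit:
drive_tool:
  plan:
    - {"linear": [0.96, 0.25, 0], "claw": -1}
    - {"linear": [0.96, 0.25, 0], "claw": -1}
    - {"linear": [0.96, 0.25, 0], "claw": -1}
    - {"linear": [0.96, 0.25, 0], "claw": -1}
    - {"linear": [0.96, 0.25, 0], "claw": -1}
    - {"linear": [0.96, 0.25, 0], "claw": -1}
    - {"linear": [0.96, 0.25, 0], "claw": -1}
    - {"claw": -1}

```text
validation failed for argument at $.pl...
```

Emit:
drive_tool:
  plan:
    - {"angular": [0, 0, -0.875], "claw": -1}
    - {"angular": [0, 0, -0.875], "claw": -1}
    - {"angular": [0, 0, -0.875], "claw": -1}
    - {"angular": [0, 0, -0.875], "claw": -1}
    - {"angular": [0, 0, -0.875], "claw": -1}
    - {"angular": [0, 0, -0.875], "claw": -1}
    - {"angular": [0, 0, -0.875], "claw": -1}
    - {"claw": -1}
    - {"claw": -1}

```text
validation failed for argument at $.pl...
```

```bash
python3 -c "
from h import *
go([.582,.2375,.003],grasp());print(r.sense()['tcp_pos'],r.sense()['force'])"
```

```text
t 0.1 shift [18.27  4.69  8.22] turn [ 1.400e-02  5.000e-03 -6.122e+00]
[0.19858622 0.51238766 0.20818487] [-0.18397746  0.42947459 -0.16396108]
```

All three fields are needed in each row.

Emit:
drive_tool:
  plan:
    - {"linear": [0.96, 0.25, 0.02], "angular": [0, 0, 0], "claw": -1}
    - {"linear": [0.96, 0.25, 0.02], "angular": [0, 0, 0], "claw": -1}
    - {"linear": [0.96, 0.25, 0.02], "angular": [0, 0, 0], "claw": -1}
    - {"linear": [0.96, 0.25, 0.02], "angular": [0, 0, 0], "claw": -1}
    - {"linear": [0.96, 0.25, 0.02], "angular": [0, 0, 0], "claw": -1}
    - {"linear": [0.96, 0.25, 0.02], "angular": [0, 0, 0], "claw": -1}
    - {"linear": [0.96, 0.25, 0.02], "angular": [0, 0, 0], "claw": -1}
    - {"linear": [0.96, 0.25, 0.02], "angular": [0, 0, 0], "claw": -1}
    - {"linear": [0.96, 0.25, 0.02], "angular": [0, 0, 0], "claw": -1}
    - {"linear": [0.96, 0.25, 0.02], "angular": [0, 0, 0], "claw": -1}
    - {"linear": [0.96, 0.25, 0.02], "angular": [0, 0, 0], "claw": -1}
    - {"linear": [0.96, 0.25, 0.02], "angular": [0, 0, 0], "claw": -1}
  grip_force: 40

```text
time_s: 1.6
tcp_pos: [0.4405, 0.3381, 0.2025]
eef_rot: [0.983, -0.184, -0.0, 0.0]
force: [-0.5, -0.6, -0.2]
grip_width: 0.0857
gripper_force: 0.0
```

Emit:
drive_tool:
  plan:
    - {"linear": [0.96, 0.25, 0], "angular": [0, 0, 0], "claw": -1}
    - {"linear": [0.96, 0.25, 0], "angular": [0, 0, 0], "claw": -1}
    - {"linear": [0.96, 0.25, 0], "angular": [0, 0, 0], "claw": -1}
    - {"linear": [0.96, 0.25, 0], "angular": [0, 0, 0], "claw": -1}
    - {"linear": [0.96, 0.25, 0], "angular": [0, 0, 0], "claw": -1}
    - {"linear": [0.96, 0.25, 0], "angular": [0, 0, 0], "claw": -1}
    - {"linear": [0.96, 0.25, 0], "angular": [0, 0, 0], "claw": -1}
    - {"linear": [0, 0, 0], "angular": [0, 0, 0], "claw": -1}

```text
time_s: 2.6
tcp_pos: [0.5816, 0.2361, 0.2018]
eef_rot: [0.983, -0.185, -0.001, 0.001]
force: [0.8, -0.4, -0.3]
grip_width: 0.0856
gripper_force: 0.0
```

Emit:
drive_tool:
  plan:
    - {"linear": [0, 0, 0], "angular": [0, 0, -0.875], "claw": -1}
    - {"linear": [0, 0, 0], "angular": [0, 0, -0.875], "claw": -1}
    - {"linear": [0, 0, 0], "angular": [0, 0, -0.875], "claw": -1}
    - {"linear": [0, 0, 0], "angular": [0, 0, -0.875], "claw": -1}
    - {"linear": [0, 0, 0], "angular": [0, 0, -0.875], "claw": -1}
    - {"linear": [0, 0, 0], "angular": [0, 0, -0.875], "claw": -1}
    - {"linear": [0, 0, 0], "angular": [0, 0, -0.875], "claw": -1}
    - {"linear": [0, 0, 0], "angular": [0, 0, 0], "claw": -1}
    - {"linear": [0, 0, 0], "angular": [0, 0, 0], "claw": -1}

```text
time_s: 3.72
tcp_pos: [0.5807, 0.2375, 0.2029]
eef_rot: [0.984, 0.181, -0.0, -0.0]
force: [-0.4, -0.4, -0.5]
grip_width: 0.0853
gripper_force: 0.0
```

```bash
python3 -c "
from h import *
go([.582,.2375,.003],grasp());print(r.sense()['tcp_pos'],r.sense()['force'])"
```

```text
t 3.725 shift [0.05 0.02 8.  ] turn [-0.001  0.002 -0.01 ]
[0.58068226 0.23753181 0.20288088] [-0.4469339  -0.39888468 -0.46218601]
```

Emit:
drive_tool:
  plan:
    - {"linear": [0.05, 0, 1], "angular": [0, 0, 0], "claw": -1}
    - {"linear": [0, 0, 1], "angular": [0, 0, 0], "claw": -1}
    - {"linear": [0, 0, 1], "angular": [0, 0, 0], "claw": -1}
    - {"linear": [0, 0, 1], "angular": [0, 0, 0], "claw": -1}
    - {"linear": [0, 0, 1], "angular": [0, 0, 0], "claw": -1}
    - {"linear": [0, 0, 1], "angular": [0, 0, 0], "claw": -1}
    - {"linear": [0, 0, 1], "angular": [0, 0, 0], "claw": -1}
    - {"linear": [0, 0, 0.6], "angular": [0, 0, 0], "claw": -1}
    - {"linear": [0, 0, 0.36], "angular": [0, 0, 0], "claw": -1}
    - {"linear": [0, 0, 0], "angular": [0, 0, 0], "claw": -1}

```text
time_s: 4.97
tcp_pos: [0.5821, 0.2377, 0.0039]
eef_rot: [0.983, 0.181, -0.0, 0.0]
force: [-0.1, -0.4, 0.1]
grip_width: 0.0856
gripper_force: 0.0
```

Emit:
drive_tool:
  plan:
    - {"linear": [0, 0, 0], "angular": [0, 0, 0], "claw": 1}
    - {"linear": [0, 0, 0], "angular": [0, 0, 0], "claw": 1}
    - {"linear": [0, 0, 0], "angular": [0, 0, 0], "claw": 1}
    - {"linear": [0, 0, 0], "angular": [0, 0, 0], "claw": 1}
    - {"linear": [0, 0, 0], "angular": [0, 0, 0], "claw": 1}
    - {"linear": [0, 0, 0], "angular": [0, 0, 0], "claw": 1}
    - {"linear": [0, 0, 0], "angular": [0, 0, 0], "claw": 1}
    - {"linear": [0, 0, 0], "angular": [0, 0, 0], "claw": 1}

```text
time_s: 5.98
tcp_pos: [0.5852, 0.239, 0.0078]
eef_rot: [0.983, 0.182, 0.004, -0.001]
force: [0.1, 0.3, 11.1]
grip_width: 0.0003
gripper_force: 5.5
```

Run:
```python
from h import *
p,d=get_image("side"); cv2.imwrite("pics/s1.png",cv2.resize(p[90:250,150:340],(760,640*760//760),interpolation=cv2.INTER_CUBIC)[:600,:,::-1]); print(r.sense())
```

```text
{'time_s': 6.025, 'joint_positions': array([ 0.63573162,  0.53401532, -0.00154468,  0.00244894, -1.02783929,
        1.30018823]), 'joint_vel': array([-1.65168584e-03, -1.15339294e-03, -2.28780539e-04,  5.31099653e-04,
        5.28832726e-04, -7.57444371e-06]), 'tau': array([-4.87972575e-02, -4.39073396e+01,  1.69254380e+01,  3.23132895e+00,
        3.11221741e-02, -1.35648784e-04]), 'tcp_pos': array([0.5851983 , 0.23894678, 0.00780226]), 'eef_rot': array([ 9.83260219e-01,  1.82166296e-01,  3.78520958e-03, -6.74618176e-04]), 'force': array([6.58697318e-03, 3.84621855e-01, 1.03847672e+01]), 'wrist_torque': array([-0.01032592,  0.06276117,  0.06221916]), 'gripper_force': 5.522547484142706, 'grip_width': -3.605090525395983e-05}
```

View pics/s1.png

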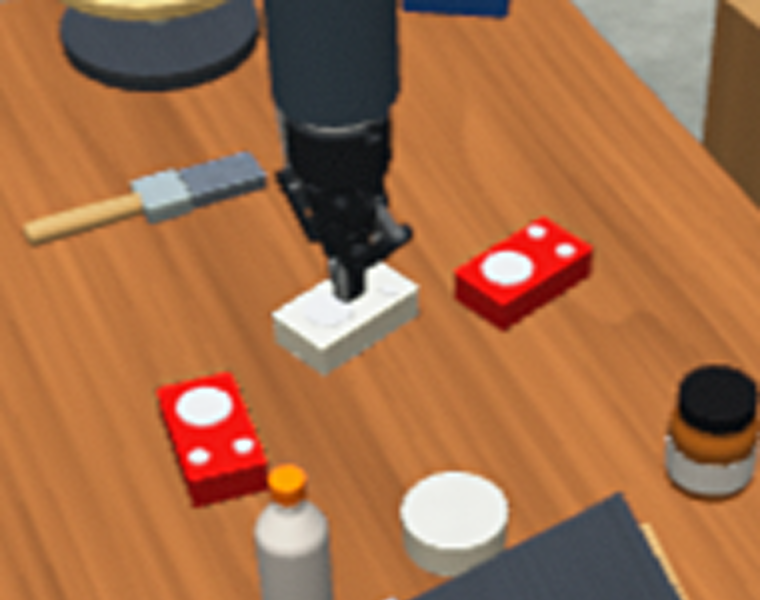

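The picture shows the shut fingers at about (348,295), resting on top of the mould. So the real tips sit about 22 mm behind the reported TCP. I'll lift, open, remeasure the mould, and check the tip offset in depth.

Emit:
drive_tool:
  plan:
    - {"linear": [0, 0, -1], "angular": [0, 0, 0], "claw": 1}
    - {"linear": [0, 0, -1], "angular": [0, 0, 0], "claw": 1}
    - {"linear": [0, 0, -1], "angular": [0, 0, 0], "claw": 1}
    - {"linear": [0, 0, -1], "angular": [0, 0, 0], "claw": 1}
    - {"linear": [0, 0, 0], "angular": [0, 0, 0], "claw": 1}
    - {"linear": [0, 0, 0], "angular": [0, 0, 0], "claw": 1}

```text
time_s: 6.78
tcp_pos: [0.5818, 0.2377, 0.1036]
eef_rot: [0.983, 0.181, -0.0, -0.0]
force: [0.2, -0.9, 0.3]
grip_width: 0.0001
gripper_force: 0.0
```

Run:
```python
from h import *
s=r.sense();print(s['tcp_pos'],s['force'],s['grip_width'])
p,d=get_image("side");X=cloud("side",d);h=cv2.cvtColor(p,cv2.COLOR_RGB2HSV)
m=np.zeros(d.shape,bool);m[145:190,210:262]=1;m&=(h[...,1]<60)&(h[...,2]>120)&(d>0)
q=X[m];q=q[(q[:,2]>.024)&(q[:,2]<.045)&(abs(q[:,0]-.58)<.08)];print("mould",len(q),cv2.minAreaRect((q[:,:2]*1000).astype(np.float32)))
near=(np.hypot(X[...,0]-s['tcp_pos'][0],X[...,1]-s['tcp_pos'][1])<.03)&(X[...,2]>.045)&(X[...,2]<.2)&(d>0)
q=X[near];i=np.argsort(q[:,2])[:15];print(q[i].round(4)[::3])
q2=q[q[:,2]<q[:,2].min()+.02];print(q2.mean(0),q2.min(0),q2.max(0))
cv2.imwrite("pics/s2.png",cv2.resize(p[90:210,170:330],(800,600),interpolation=cv2.INTER_CUBIC)[...,::-1])
```

```text
[0.58181159 0.23769424 0.10355159] [ 0.21191156 -0.870069    0.29540366] 0.0001256426709842298
mould 433 ((579.6405639648438, 237.32333374023438), (102.93135833740234, 58.06999588012695), 18.789779663085938)
[[0.5773 0.234  0.128 ]
 [0.578  0.2355 0.1303]
 [0.5823 0.2305 0.1325]
 [0.5692 0.244  0.1343]
 [0.5856 0.2307 0.1349]]
[0.57631381 0.23401586 0.13909836] [0.56725065 0.2232986  0.12798444] [0.58932103 0.25332003 0.14787896]
```

View pics/s2.png

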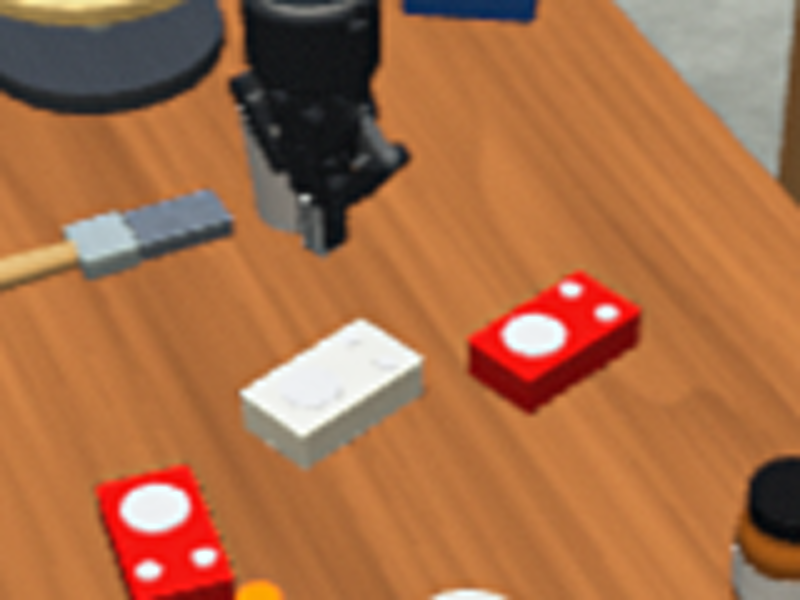

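The picture shows the mould undisturbed at about (330,395). The tips are about 23 mm behind the reported TCP, and the lateral aim is good. I'll go deeper this time.

Emit:
drive_tool:
  plan:
    - {"linear": [0, 0, 0], "angular": [0, 0, 0], "claw": -1}
    - {"linear": [0, 0, 0], "angular": [0, 0, 0], "claw": -1}
    - {"linear": [0, 0, 0], "angular": [0, 0, 0], "claw": -1}
    - {"linear": [0, 0, 0], "angular": [0, 0, 0], "claw": -1}
    - {"linear": [0, 0, 0], "angular": [0, 0, 0], "claw": -1}
    - {"linear": [0, 0, 1], "angular": [0, 0, 0], "claw": -1}
    - {"linear": [0, 0, 1], "angular": [0, 0, 0], "claw": -1}
    - {"linear": [0, 0, 1], "angular": [0, 0, 0], "claw": -1}
    - {"linear": [0, 0, 1], "angular": [0, 0, 0], "claw": -1}
    - {"linear": [0, 0, 0.5], "angular": [0, 0, 0], "claw": -1}
    - {"linear": [0, 0, 0.45], "angular": [0, 0, 0], "claw": -1}
    - {"linear": [0, 0, 0], "angular": [0, 0, 0], "claw": -1}

```text
time_s: 8.32
tcp_pos: [0.582, 0.2376, -0.0202]
eef_rot: [0.983, 0.182, -0.0, 0.0]
force: [-0.7, 0.1, -0.8]
grip_width: 0.0853
gripper_force: 0.0
```

Emit:
drive_tool:
  plan:
    - {"linear": [0, 0, 0], "angular": [0, 0, 0], "claw": 1}
    - {"linear": [0, 0, 0], "angular": [0, 0, 0], "claw": 1}
    - {"linear": [0, 0, 0], "angular": [0, 0, 0], "claw": 1}

```text
time_s: 8.7
tcp_pos: [0.583, 0.2381, -0.0186]
eef_rot: [0.983, 0.182, 0.001, -0.0]
force: [0.6, -0.1, 3.7]
grip_width: 0.0553
gripper_force: 45.1
```

Emit:
drive_tool:
  plan:
    - {"linear": [0, 0, 0], "angular": [0, 0, 0], "claw": 1}
    - {"linear": [0, 0, 0], "angular": [0, 0, 0], "claw": 1}
    - {"linear": [0, 0, 0], "angular": [0, 0, 0], "claw": 1}

```text
time_s: 9.07
tcp_pos: [0.583, 0.2381, -0.0186]
eef_rot: [0.983, 0.182, 0.001, -0.0]
force: [-0.4, -0.7, 6.0]
grip_width: 0.0552
gripper_force: 45.3
```

Emit:
drive_tool:
  plan:
    - {"linear": [0, 0, -0.5], "angular": [0, 0, 0], "claw": 1}
    - {"linear": [0, 0, -0.5], "angular": [0, 0, 0], "claw": 1}
    - {"linear": [0, 0, -1], "angular": [0, 0, 0], "claw": 1}
    - {"linear": [0, 0, -1], "angular": [0, 0, 0], "claw": 1}
    - {"linear": [0, 0, -1], "angular": [0, 0, 0], "claw": 1}
    - {"linear": [0, 0, -1], "angular": [0, 0, 0], "claw": 1}
    - {"linear": [0, 0, -1], "angular": [0, 0, 0], "claw": 1}
    - {"linear": [0, 0, -1], "angular": [0, 0, 0], "claw": 1}
    - {"linear": [0, 0, 0], "angular": [0, 0, 0], "claw": 1}

```text
time_s: 10.2
tcp_pos: [0.5833, 0.2384, 0.1578]
eef_rot: [0.983, 0.182, 0.002, -0.001]
force: [0.2, 0.1, -3.0]
grip_width: 0.0551
gripper_force: 44.5
```

Run:
```python
from h import *
O,C,T=cor()
tgt=O+C@np.array([.068,.066,.015-.0336+.06]);print(tgt)
go(tgt,T); s=r.sense();print(s['grip_width'],s['force'])
Tn=R.from_quat(s['eef_rot']).as_matrix();print(C.T@0 if 0 else (Tn.T@(tgt-s['tcp_pos'])/.025).round(2))
```

```text
[ 0.53007206 -0.22291337  0.12327918]
t 10.2 shift [-8.58 16.48  1.32] turn [0.513 2.916 3.468]
0.05513211325213192 [ 0.22305337  0.09313348 -2.95317526]
[-8.58 16.48  1.32]
```

Emit:
drive_tool:
  plan:
    - {"linear": [-0.5, 0.97, 0], "angular": [0, 0, 0], "claw": 1}
    - {"linear": [-0.5, 0.97, 0], "angular": [0, 0, 0], "claw": 1}
    - {"linear": [-0.5, 0.97, 0], "angular": [0, 0, 0], "claw": 1}
    - {"linear": [-0.5, 0.97, 0], "angular": [0, 0, 0], "claw": 1}
    - {"linear": [-0.5, 0.97, 0], "angular": [0, 0, 0], "claw": 1}
    - {"linear": [-0.5, 0.97, 0], "angular": [0, 0, 0], "claw": 1}
    - {"linear": [-0.5, 0.97, 0], "angular": [0, 0, 0], "claw": 1}
    - {"linear": [-0.5, 0.97, 0], "angular": [0, 0, 0], "claw": 1}
    - {"linear": [-0.5, 0.97, 0], "angular": [0, 0, 0], "claw": 1}
    - {"linear": [-0.5, 0.97, 0], "angular": [0, 0, 0], "claw": 1}
    - {"linear": [-0.5, 0.97, 0], "angular": [0, 0, 0], "claw": 1}
    - {"linear": [-0.5, 0.97, 0], "angular": [0, 0, 0], "claw": 1}

```text
time_s: 11.7
tcp_pos: [0.5451, -0.0895, 0.1551]
eef_rot: [0.983, 0.181, -0.0, -0.0]
force: [0.6, 0.4, -2.5]
grip_width: 0.0552
gripper_force: 44.4
```

Emit:
drive_tool:
  plan:
    - {"linear": [-0.5, 0.97, 0], "angular": [0, 0, 0], "claw": 1}
    - {"linear": [-0.5, 0.97, 0], "angular": [0, 0, 0], "claw": 1}
    - {"linear": [-0.5, 0.97, 0], "angular": [0, 0, 0], "claw": 1}
    - {"linear": [-0.5, 0.97, 0], "angular": [0, 0, 0], "claw": 1}
    - {"linear": [-0.5, 0.97, 0], "angular": [0, 0, 0], "claw": 1}
    - {"linear": [0, 0, 0], "angular": [0.1, 0.58, 0.69], "claw": 1}
    - {"linear": [0, 0, 0], "angular": [0.1, 0.58, 0.69], "claw": 1}
    - {"linear": [0, 0, 0], "angular": [0.1, 0.58, 0.69], "claw": 1}
    - {"linear": [0, 0, 0], "angular": [0.1, 0.58, 0.69], "claw": 1}
    - {"linear": [0, 0, 0], "angular": [0.1, 0.58, 0.69], "claw": 1}
    - {"linear": [0, 0, 0], "angular": [0, 0, 0], "claw": 1}
    - {"linear": [0, 0, 0], "angular": [0, 0, 0], "claw": 1}

```text
time_s: 13.2
tcp_pos: [0.5305, -0.2238, 0.1553]
eef_rot: [0.984, -0.026, 0.163, -0.06]
force: [-0.3, -0.8, -2.8]
grip_width: 0.0556
gripper_force: 44.4
```

Run:
```python
from h import *
O,C,T=cor()
tgt=O+C@np.array([.068,.066,.015-.0336]);go(tgt,T); s=r.sense();print(s['force'],(C.T@(s['tcp_pos']-O)*1e3).round(1))
p,d=get_image("side");X=cloud("side",d);h=cv2.cvtColor(p,cv2.COLOR_RGB2HSV)
q=X[(h[...,1]<60)&(h[...,2]>110)&(d>0)];L=(q-O)@C*1e3
L=L[(abs(L[:,0]-60)<90)&(abs(L[:,1]-66)<50)&(L[:,2]>25)&(L[:,2]<130)]
print(len(L),np.percentile(L,[2,50,98],axis=0).round(1))
cv2.imwrite("pics/s3.png",cv2.resize(p[180:330,220:380],(640,600),interpolation=cv2.INTER_CUBIC)[...,::-1])
```

```text
t 13.2 shift [-0.41  0.12  3.6 ] turn [0.042 0.055 0.031]
[-0.27359876 -0.82292957 -2.77045474] [78.9 69.4 71.3]
881 [[ 28.5  43.6  94.6]
 [ 60.3  61.7 119.6]
 [125.1  97.9 123.9]]
```

View pics/s3.png

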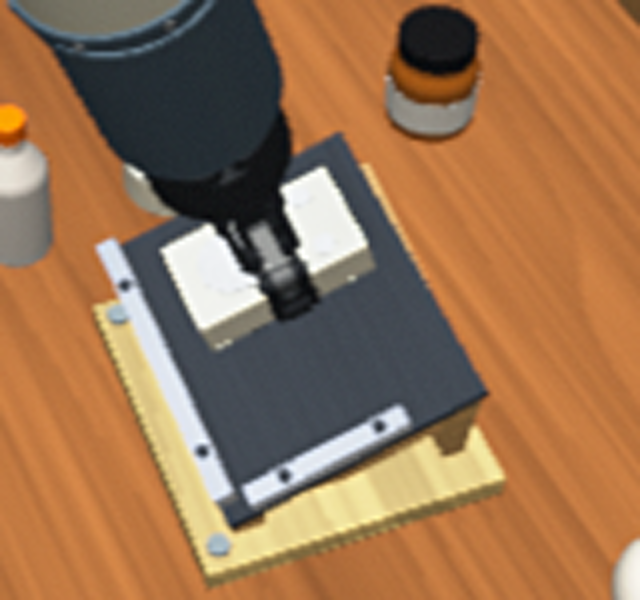

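Emit:
drive_tool:
  plan:
    - {"linear": [-0.4, 0.12, 0], "angular": [0.04, 0.055, 0.03], "claw": 1}
    - {"linear": [0, 0, 0.6], "angular": [0, 0, 0], "claw": 1}
    - {"linear": [0, 0, 0.6], "angular": [0, 0, 0], "claw": 1}
    - {"linear": [0, 0, 0.6], "angular": [0, 0, 0], "claw": 1}
    - {"linear": [0, 0, 0.6], "angular": [0, 0, 0], "claw": 1}
    - {"linear": [0, 0, 0.5], "angular": [0, 0, 0], "claw": 1}
    - {"linear": [0, 0, 0.4], "angular": [0, 0, 0], "claw": 1}
    - {"linear": [0, 0, 0], "angular": [0, 0, 0], "claw": 1}
    - {"linear": [0, 0, 0], "angular": [0, 0, 0], "claw": 1}

```text
time_s: 14.38
tcp_pos: [0.5491, -0.2162, 0.0749]
eef_rot: [0.984, -0.028, 0.167, -0.063]
force: [-0.4, 0.6, -3.1]
grip_width: 0.055
gripper_force: 44.4
```

Run:
```python
from h import *
O,C,T=cor()
tgt=O+C@np.array([.068,.066,.015-.0336]);go(tgt,T); s=r.sense();print(C.T@s['force'],(C.T@(s['tcp_pos']-O)*1e3).round(1))
```

```text
t 14.375 shift [-0.07  0.03  0.31] turn [-0.001 -0.014 -0.004]
[-1.44494974  0.12576079 -2.80586809] [ 69.7  66.8 -10.9]
```

Contact is expected in about 8 mm. Now small steps with force checks.

Emit:
drive_tool:
  plan:
    - {"linear": [0, 0, 0.1], "angular": [0, 0, 0], "claw": 1}
    - {"linear": [0, 0, 0.08], "angular": [0, 0, 0], "claw": 1}
    - {"linear": [0, 0, 0], "angular": [0, 0, 0], "claw": 1}

```text
time_s: 14.75
tcp_pos: [0.5501, -0.2155, 0.0701]
eef_rot: [0.984, -0.028, 0.167, -0.063]
force: [-0.0, -0.1, -3.0]
grip_width: 0.0551
gripper_force: 44.4
```

Emit:
drive_tool:
  plan:
    - {"linear": [0, 0, 0.06], "angular": [0, 0, 0], "claw": 1}
    - {"linear": [0, 0, 0], "angular": [0, 0, 0], "claw": 1}

```text
time_s: 15.0
tcp_pos: [0.5507, -0.2153, 0.0687]
eef_rot: [0.984, -0.028, 0.167, -0.063]
force: [0.4, 1.4, -3.4]
grip_width: 0.0551
gripper_force: 44.4
```

Emit:
drive_tool:
  plan:
    - {"linear": [0, 0, 0.05], "angular": [0, 0, 0], "claw": 1}
    - {"linear": [0, 0, 0], "angular": [0, 0, 0], "claw": 1}

```text
time_s: 15.25
tcp_pos: [0.5512, -0.2153, 0.0678]
eef_rot: [0.984, -0.028, 0.167, -0.063]
force: [-0.5, -0.1, -1.3]
grip_width: 0.0552
gripper_force: 44.7
```

Emit:
drive_tool:
  plan:
    - {"linear": [0, 0, 0.04], "angular": [0, 0, 0], "claw": 1}
    - {"linear": [0, 0, 0], "angular": [0, 0, 0], "claw": 1}

```text
time_s: 15.5
tcp_pos: [0.5515, -0.2152, 0.0672]
eef_rot: [0.984, -0.028, 0.167, -0.063]
force: [-3.1, 0.5, 2.9]
grip_width: 0.055
gripper_force: 45.3
```

Emit:
drive_tool:
  plan:
    - {"linear": [0, 0, 0], "angular": [0, 0, 0], "claw": -1}
    - {"linear": [0, 0.1, -0.6], "angular": [0, 0, 0], "claw": -1}
    - {"linear": [0, 0.1, -1], "angular": [0, 0, 0], "claw": -1}
    - {"linear": [0, 0, -1], "angular": [0, 0, 0], "claw": -1}
    - {"linear": [0, 0, -0.8], "angular": [0, 0, 0], "claw": -1}
    - {"linear": [0, 0, 0], "angular": [0, 0, 0], "claw": -1}

```text
time_s: 16.25
tcp_pos: [0.5241, -0.2308, 0.1486]
eef_rot: [0.983, -0.028, 0.169, -0.062]
force: [-0.2, 0.2, -1.1]
grip_width: 0.0853
gripper_force: 0.0
```

```bash
cat >> h.py <<'E'
def look(name,n="side"):
    O,C,T=cor();p,d=get_image(n);X=cloud(n,d);h=cv2.cvtColor(p,cv2.COLOR_RGB2HSV)
    m=(h[...,1]<60)&(h[...,2]>110)&(d>0);L=(X-O)@C*1e3
    m&=(abs(L[...,0]-60)<80)&(abs(L[...,1]-60)<70)&(abs(L[...,2]-30)<5)
    k,lab,st,_=cv2.connectedComponentsWithStats(m.astype(np.uint8));i=1+np.argmax(st[1:,4]);q=L[lab==i]
    print(n,st[i,4],"z",np.median(q[:,2]),cv2.minAreaRect(q[:,:2].astype(np.float32)))
    b=(220,180,380,330) if n=="side" else (300,180,420,280)
    cv2.imwrite(f"pics/{name}.png",cv2.resize(p[b[1]:b[3],b[0]:b[2]],(640,600),interpolation=cv2.INTER_CUBIC)[...,::-1])
    s=r.sense();print(s['time_s'],"tcp c",(C.T@(s['tcp_pos']-O)*1e3).round(1),"F c",(C.T@s['force']).round(1),s['grip_width'])
E
python3 -c "
from h import *
look('s4');look('t4','top')"
```

```text
side 775 z 29.97507822918117 ((48.63309097290039, 60.269630432128906), (59.326786041259766, 99.22907257080078), 88.85366821289062)
16.3 tcp c [70.1 61.7 66.6] F c [-1.5 -0.2 -0.4] 0.08521796535515623
top 209 z 29.536289619956893 ((85.60598754882812, 59.956947326660156), (56.06962966918945, 30.699485778808594), 88.40972900390625)
16.35 tcp c [69.3 61.9 65.6] F c [-0.   0.3 -0.3] 0.08528897768115226
```

View pics/s4.png

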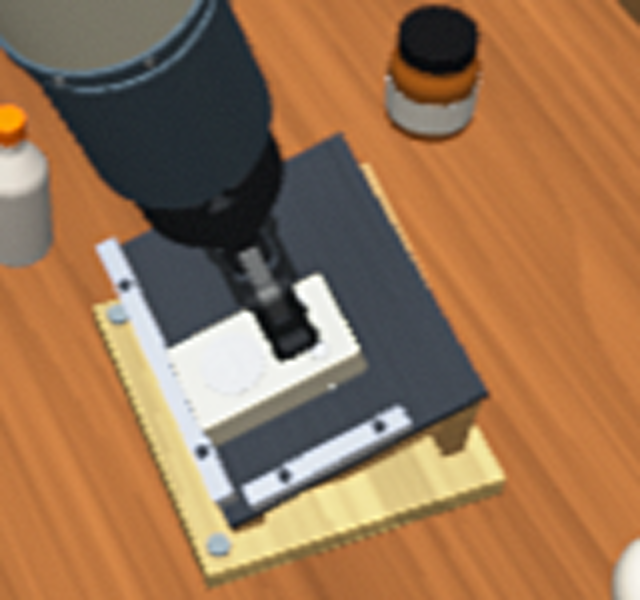

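The picture shows the mould flat and square on the lower fence at about (265,360), with its centre at y≈60 mm. I'll shut the gripper, move to its +y side, and lower with the tip leading slightly so the push is low.

Emit:
drive_tool:
  plan:
    - {"linear": [-0.3, -0.8, 0], "angular": [0, 0, 0], "claw": 1}
    - {"linear": [-0.3, -0.8, 0], "angular": [0, 0, 0], "claw": 1}
    - {"linear": [-0.2, -0.7, 0], "angular": [0, 0, 0], "claw": 1}
    - {"linear": [0, 0, 0], "angular": [-0.8, 0, 0], "claw": 1}
    - {"linear": [0, 0, 0], "angular": [0, 0, 0], "claw": 1}
    - {"linear": [0, 0, 0], "angular": [0, 0, 0], "claw": 1}
    - {"linear": [0, 0, 0], "angular": [0, 0, 0], "claw": 1}

```text
time_s: 17.23
tcp_pos: [0.5064, -0.1718, 0.1466]
eef_rot: [0.985, -0.036, 0.165, -0.016]
force: [-1.1, -0.1, -0.6]
grip_width: 0.0003
gripper_force: 0.0
```

Run:
```python
from h import *
O,C,T=cor();T2=T@R.from_rotvec([-.096,0,0]).as_matrix()
go(O+C@np.array([.050,.116,-.016]),T2);look('s5')
p,d=get_image("side");L=(cloud("side",d)-O)@C*1e3
s=r.sense();t=C.T@(s['tcp_pos']-O)*1e3
m=(d>0)&(abs(L[...,0]-t[0])<25)&(abs(L[...,1]-t[1])<35)&(L[...,2]>t[2]+5)&(L[...,2]<t[2]+60);q=L[m];k=q[:,2].min();print(t,k)
for a in range(0,40,8):
    w=q[(q[:,2]>=k+a)&(q[:,2]<k+a+8)];print(a,len(w),np.percentile(w,[3,97],axis=0).round(1).tolist())
```

```text
t 17.225 shift [ 0.02 -0.19  3.25] turn [-0.008 -0.005 -0.016]
side 981 z 29.983491382228227 ((48.67601013183594, 62.138099670410156), (58.67094421386719, 99.87890625), 89.85530090332031)
17.275 tcp c [ 49.4 118.9  65.3] F c [0.5 0.  0. ] 7.919027880890974e-05
[ 49.34544104 118.81558068  65.36134596] 88.67016587911253
0 7 [[39.0, 116.0, 89.4], [58.6, 119.3, 95.7]]
8 11 [[42.4, 111.0, 97.1], [54.6, 113.6, 103.9]]
16 6 [[44.4, 110.4, 105.1], [54.6, 113.0, 108.1]]Traceback (most recent call last):
  File "<stdin>", line 8, in <module>
    return _quantile_unchecked(
        a, q, axis, out, overwrite_input, method, keepdims, weights)
    return _ureduce(a,
                    func=_quantile_ureduce_func,
    ...<5 lines>...
                    overwrite_input=overwrite_input,
                    method=method)
    r = func(a, **kwargs)
    result = _quantile(arr,
                       quantiles=q,
    ...<2 lines>...
                       out=out,
                       weights=wgt)
    slices_having_nans = np.isnan(arr[-1, ...])
                                  ~~~^^^^^^^^^
IndexError: index -1 is out of bounds for axis 0 with size 0
```

Emit:
drive_tool:
  plan:
    - {"linear": [0.02, 0, 0.8], "angular": [0, 0, 0], "claw": 1}
    - {"linear": [0, 0, 0.8], "angular": [0, 0, 0], "claw": 1}
    - {"linear": [0, 0, 0.8], "angular": [0, 0, 0], "claw": 1}
    - {"linear": [0, 0, 0.5], "angular": [0, 0, 0], "claw": 1}
    - {"linear": [0, 0, 0.3], "angular": [0, 0, 0], "claw": 1}
    - {"linear": [0, 0, 0], "angular": [0, 0, 0], "claw": 1}
    - {"linear": [0, 0, 0], "angular": [0, 0, 0], "claw": 1}

```text
time_s: 18.2
tcp_pos: [0.5332, -0.1699, 0.0721]
eef_rot: [0.985, -0.036, 0.166, -0.016]
force: [-0.4, -0.0, 0.4]
grip_width: -0.0
gripper_force: 0.0
```

```bash
python3 -c "
from h import *
look('s6')"
```

```text
side 971 z 29.940534126529588 ((48.55510330200195, 61.27436065673828), (58.132843017578125, 99.45963287353516), 88.87860107421875)
18.25 tcp c [ 50.4 111.8 -13.6] F c [-0.4  0.1 -0.1] 0.00025861179055418907
```

View pics/s6.png

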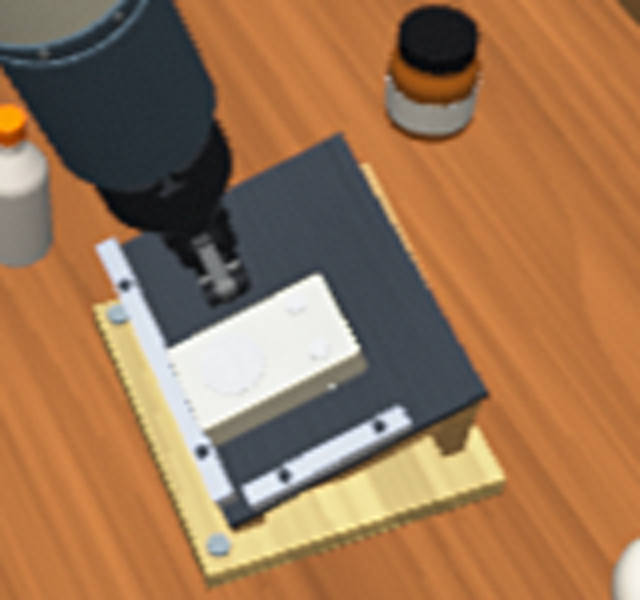

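The picture shows the finger on the plate at about (225,290), just off the mould's +y face. I'll lower it slightly and push along the fence in steps.

Emit:
drive_tool:
  plan:
    - {"linear": [0, 0.1, 0.1], "angular": [0, 0, 0], "claw": 1}
    - {"linear": [0, 0.2, 0.02], "angular": [0, 0, 0], "claw": 1}
    - {"linear": [0, 0.12, 0.01], "angular": [0, 0, 0], "claw": 1}
    - {"linear": [0, 0.12, 0.01], "angular": [0, 0, 0], "claw": 1}
    - {"linear": [0, 0.12, 0.01], "angular": [0, 0, 0], "claw": 1}
    - {"linear": [0, 0.12, 0.01], "angular": [0, 0, 0], "claw": 1}
    - {"linear": [0, 0.12, 0.01], "angular": [0, 0, 0], "claw": 1}
    - {"linear": [0, 0.12, 0.01], "angular": [0, 0, 0], "claw": 1}
    - {"linear": [0, 0.12, 0.01], "angular": [0, 0, 0], "claw": 1}
    - {"linear": [0, 0.12, 0.01], "angular": [0, 0, 0], "claw": 1}
    - {"linear": [0, 0, 0], "angular": [0, 0, 0], "claw": 1}

```text
time_s: 19.62
tcp_pos: [0.5325, -0.2015, 0.0654]
eef_rot: [0.985, -0.036, 0.165, -0.015]
force: [-0.3, -0.7, 0.2]
grip_width: 0.0001
gripper_force: 0.0
```

```bash
python3 -c "
from h import *
look('s7')"
```

```text
side 990 z 30.12029849937562 ((48.738746643066406, 42.937896728515625), (57.93589401245117, 100.13887786865234), 89.72283172607422)
19.675 tcp c [ 50.   79.7 -16.1] F c [ 0.3  0.6 -0.5] 0.0004397473844098011
```

The mould is sliding along nicely, with about 14 mm to go.

Emit:
drive_tool:
  plan:
    - {"linear": [0, 0.1, 0.01], "angular": [0, 0, 0], "claw": 1}
    - {"linear": [0, 0.1, 0.01], "angular": [0, 0, 0], "claw": 1}
    - {"linear": [0, 0.1, 0.01], "angular": [0, 0, 0], "claw": 1}
    - {"linear": [0, 0.08, 0.01], "angular": [0, 0, 0], "claw": 1}
    - {"linear": [0, 0.06, 0.01], "angular": [0, 0, 0], "claw": 1}
    - {"linear": [0, 0, 0], "angular": [0, 0, 0], "claw": 1}

```text
time_s: 20.42
tcp_pos: [0.5321, -0.2123, 0.0636]
eef_rot: [0.985, -0.036, 0.165, -0.016]
force: [0.2, -0.0, -0.6]
grip_width: 0.0003
gripper_force: 0.0
```

Emit:
drive_tool:
  plan:
    - {"linear": [0, 0.05, 0], "angular": [0, 0, 0], "claw": 1}
    - {"linear": [0, 0, 0], "angular": [0, 0, 0], "claw": 1}

```text
time_s: 20.68
tcp_pos: [0.532, -0.2134, 0.0635]
eef_rot: [0.985, -0.036, 0.165, -0.016]
force: [0.6, 0.2, 0.7]
grip_width: -0.0
gripper_force: 0.1
```

Emit:
drive_tool:
  plan:
    - {"linear": [0, 0.05, 0], "angular": [0, 0, 0], "claw": 1}
    - {"linear": [0, 0, 0], "angular": [0, 0, 0], "claw": 1}

```text
time_s: 20.92
tcp_pos: [0.5319, -0.2146, 0.0635]
eef_rot: [0.985, -0.036, 0.165, -0.016]
force: [1.2, 0.4, -0.5]
grip_width: -0.0002
gripper_force: 0.1
```

```bash
python3 -c "
from h import *
look('s8')"
```

```text
side 984 z 30.07666978258193 ((48.682254791259766, 30.172176361083984), (57.35454559326172, 99.9085693359375), 89.88658142089844)
20.975 tcp c [ 49.7  66.4 -16.2] F c [-0.  -0.4  0.5] -0.00010261254803486136
```

Emit:
drive_tool:
  plan:
    - {"linear": [0, 0.05, 0], "angular": [0, 0, 0], "claw": 1}
    - {"linear": [0, 0, 0], "angular": [0, 0, 0], "claw": 1}

```text
time_s: 21.22
tcp_pos: [0.5319, -0.2159, 0.0635]
eef_rot: [0.985, -0.036, 0.165, -0.016]
force: [0.6, -0.8, 0.5]
grip_width: 0.0002
gripper_force: 0.1
```

Emit:
drive_tool:
  plan:
    - {"linear": [0, 0.05, 0], "angular": [0, 0, 0], "claw": 1}
    - {"linear": [0, 0, 0], "angular": [0, 0, 0], "claw": 1}

```text
time_s: 21.48
tcp_pos: [0.5318, -0.2171, 0.0634]
eef_rot: [0.985, -0.036, 0.165, -0.016]
force: [0.8, 0.8, 0.1]
grip_width: -0.0003
gripper_force: 0.4
```

Emit:
drive_tool:
  plan:
    - {"linear": [0, 0.04, 0], "angular": [0, 0, 0], "claw": 1}
    - {"linear": [0, 0, 0], "angular": [0, 0, 0], "claw": 1}

```text
time_s: 21.72
tcp_pos: [0.5318, -0.2174, 0.0633]
eef_rot: [0.985, -0.036, 0.165, -0.016]
force: [0.4, 5.1, -0.0]
grip_width: -0.0003
gripper_force: 2.5
```

Emit:
drive_tool:
  plan:
    - {"linear": [0, 0.05, 0], "angular": [0, 0, 0], "claw": 1}
    - {"linear": [0, 0, 0], "angular": [0, 0, 0], "claw": 1}

```text
time_s: 21.98
tcp_pos: [0.5318, -0.2177, 0.0633]
eef_rot: [0.985, -0.036, 0.165, -0.017]
force: [-0.3, 10.9, 1.6]
grip_width: 0.0
gripper_force: 4.8
```

Reading about 11 N. I'll hold for just over a second, then back off.

Emit:
drive_tool:
  plan:
    - {"linear": [0, 0, 0], "angular": [0, 0, 0], "claw": 1}
    - {"linear": [0, 0, 0], "angular": [0, 0, 0], "claw": 1}
    - {"linear": [0, 0, 0], "angular": [0, 0, 0], "claw": 1}
    - {"linear": [0, 0, 0], "angular": [0, 0, 0], "claw": 1}
    - {"linear": [0, 0, 0], "angular": [0, 0, 0], "claw": 1}
    - {"linear": [0, 0, 0], "angular": [0, 0, 0], "claw": 1}
    - {"linear": [0, 0, 0], "angular": [0, 0, 0], "claw": 1}
    - {"linear": [0, 0, 0], "angular": [0, 0, 0], "claw": 1}
    - {"linear": [0, 0, 0], "angular": [0, 0, 0], "claw": 1}

```text
time_s: 23.1
tcp_pos: [0.5318, -0.2178, 0.0633]
eef_rot: [0.985, -0.036, 0.165, -0.017]
force: [0.5, 9.9, 2.0]
grip_width: -0.0005
gripper_force: 4.7
```

```bash
python3 -c "
from h import *
look('s9')"
```

```text
side 992 z 30.065226645407638 ((48.65752410888672, 28.02362632751465), (99.99129486083984, 57.86776351928711), 0.35933437943458557)
23.15 tcp c [ 49.8  63.2 -16. ] F c [ 0.7  9.3 -0.2] -0.00017205451583306055
```

Emit:
drive_tool:
  plan:
    - {"linear": [0, -0.05, 0], "angular": [0, 0, 0], "claw": 1}
    - {"linear": [0, -0.05, 0], "angular": [0, 0, 0], "claw": 1}
    - {"linear": [0, -0.1, 0], "angular": [0, 0, 0], "claw": 1}
    - {"linear": [0, -0.5, 0], "angular": [0, 0, 0], "claw": 1}
    - {"linear": [0, -0.5, -0.2], "angular": [0, 0, 0], "claw": 1}
    - {"linear": [0, -0.5, -1], "angular": [0, 0, 0], "claw": 1}
    - {"linear": [0, -0.5, -1], "angular": [0, 0, 0], "claw": 1}
    - {"linear": [0, 0, -1], "angular": [0, 0, 0], "claw": 1}
    - {"linear": [0, 0, 0], "angular": [0, 0, 0], "claw": 1}
    - {"linear": [0, 0, 0], "angular": [0, 0, 0], "claw": 1}

```text
time_s: 24.4
tcp_pos: [0.5088, -0.1661, 0.1407]
eef_rot: [0.986, -0.036, 0.165, -0.016]
force: [0.5, 0.3, -0.4]
grip_width: 0.0001
gripper_force: 0.0
```

```bash
python3 -c "
from h import *
look('s10');look('t10','top')"
```

```text
side 1023 z 30.027221467454183 ((48.664127349853516, 28.695247650146484), (58.84752655029297, 99.9341812133789), 89.47337341308594)
24.45 tcp c [ 49.  123.8  58. ] F c [-0.1  0.2  0.8] -6.566764957900889e-05
top 657 z 29.507995694269766 ((51.83793640136719, 26.845046997070312), (56.78555679321289, 98.2627182006836), 89.76232147216797)
24.5 tcp c [ 48.9 123.8  57.8] F c [-0.4 -0.3 -0.4] -5.388976244366518e-05
```

View pics/s10.png

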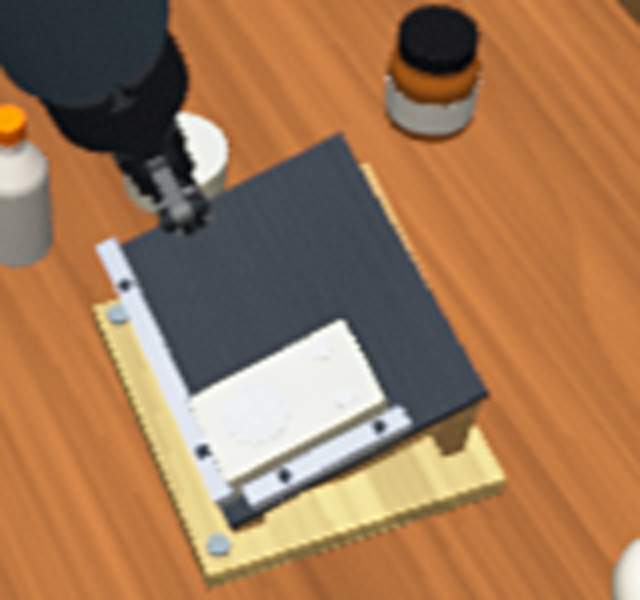

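The picture shows the mould at about (290,405), square against both fences. The two cameras average to (50.3, 27.8) mm for its centre, and the gripper is clear.

```bash
python3 -c "
from rig import job
print(job.hand_in())"
```

```text
the job is handed in; nothing more can be done
None
```

The mould is home in the corner: relief up, square against both fences, pressed on the side stop at about 10 N for over a second, then left untouched; the job is handed in at 24.5 s, with no verdict shown.

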